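# Fit the spacer on the mixer spindle and lock it

### The arm

A 7-joint arm with a two-finger parallel gripper is mounted at the origin on the work surface. World frame = base frame: x ahead of the robot, y to its left, z up, the work surface at z = 0. Lengths are in m, angles in degrees, forces in N, time in s.
With the tool pointing down it reaches from about 0.4 to 0.9 m from the base axis. Payload 5.5 kg.
Tool frame: the origin (TCP) lies on the centre line of the jaws, within the pads' length; the fingertips stand tip_reach ahead of it and the grasp point (between the pads) lies 6 mm ahead of it (tip_reach is the distance from the TCP to the fingertips, in m); z points along the fingers, y is the direction in which the jaws open and shut (so a half turn about z gives the same grasp; the last joint's range is limited). The gripper opens to 92 mm and grips with 3 to 60 N. Pads are 19 mm wide; open, the fingers measure 130 mm over their backs; the gripper's body (75 mm by 190 mm) begins 47 mm behind the grasp point.
Start: joints at [83.09, 28.699, -24.465, 88.831, 12.651, 65.22, -12.049], TCP at [0.243, -0.603, 0.252] pointing down, gripper open.
Joint ranges: [-164.97, 164.97], [-17.58, 116.51], [-87.97, 89.64], [11.32, 138.91], [-80.73, 260.73], [10.89, 115.49], [-147.41, 147.41]. Speed limits (degrees/s): [147.25, 147.25, 180, 180, 180, 180, 180].

### API

Orientations are given as [roll, pitch, yaw] about the fixed x, y, z axes, in that order (R = Rz(yaw) Ry(pitch) Rx(roll)).
In Python, from bench import * gives the robot as it stands.
- The arm moves only by the tool arm_command, never from a script. Its argument "deltas" is a list of rows, each a list of 7 numbers: the finger opening in mm, from 0 to 91.8, then the shift along the world's x, y, z normalised to -1 to 1, where 1 is 0.1 m, then the turn, a rotation vector about the world's x, y, z normalised to -1 to 1, where 1 is 45 degrees. A call has exactly 5 rows; each row is the pose to reach, as a shift and turn from the pose measured when the call began; what a row does not reach only later rows make up. A row lasts 1/8 s, in which the tool goes at most 62.5 mm and 10.7 degrees, less where a joint would pass 70% of its speed; a pose out of reach is approached as far as the arm can. A call with a number of a shift or a turn outside -1 to 1 is refused whole. A call with a gripper value outside its range is refused whole. The fingers move at their own pace and stop on an object; "squeeze" is the grip in N (left out, the last holds). Time passes only in rows, so rows that repeat a pose let the fingers close, or fill a call up. It gives the time, the measured TCP pose, the force and the opening at its end, in the units of the state.
- state(): the state, without advancing time (a new reading comes with each control period).
- camera(name): name is "scene" or "top" or "wrist"; returns the picture (384x512x3 uint8, red, green, blue); there is no depth.
- calibration(name): a dict with "fx", "fy", "cx", "cy" (pixels), "eye" and "orientation" of the camera in the world. Camera axes: x right, y down, z forward; pixel columns grow to the right and rows downward; lengths in m; the calibration is good to about 2 mm. A picture is of the moment at which its call begins: read the wrist's pose just before it. calibration takes no time and is no camera call; for the wrist camera it gives the pose at the moment of the call.
- sign_off(): hands the job in, once; it reports no verdict.
The state is a dict: "time": time; "qpos": joint angles; "dq": joint speeds; "joint_efforts": joint torques, N m; "position": TCP position; "orientation": TCP orientation; "ft_force": force on the tool from outside, world axes, zero at the start; "wrist_torque": the same for the moment, N m; "finger_gap": finger opening in m.
Only numpy, scipy, OpenCV 4.12 (cv2) and the standard library are available. Lean on these libraries where they do the work, as an engineer would, in place of code of your own. Each camera call takes 0.05 s, during which the arm holds its last target. There are 200 camera calls.

### The job

Slide the blue spacer along the mixer's deck, without lifting it off, until it drops over the spindle, and press it down fully home. Then swing the red keeper arm all the way over it to lock it in, let go, and leave the other things on the bench alone.

Things in the scene. Friction and masses are not known exactly. Their poses are not given: they have to be found in the camera images.
- mixer: Mixer drive unit, fixed: white case, flat aluminium deck 70 mm above the bench. Origin at bench level, 45 mm in -y from the spindle axis; x, y, z are the unit's own axes, z up. Deck, spindle and seat are polished and oiled (friction about 0.2). Deck: x -65 to +95, y -140 to +120 mm. A round well, 48 wide, 22 deep, surrounds the spindle (x 0, y +45).
- guide_mouth (a point): Point on the deck midway in the mouth of two black guide fences (8 mm high, 4 thick), at mixer x 0, y -65. They lie at about x +-45 mm here, close in to +-25.5 (47 clear) at y -29, then run parallel to y +18, so a ring pushed towards +y is led to the well. Axes as the mixer's.
- spindle (a point): Centre of the top of the upright steel spindle in the well: 18 mm in diameter with a tapered nose (11 wide at the top), top 1 mm below the deck. Axes as the mixer's.
- spacer: Blue ring flat on the deck before the fences (-y side): outer diameter 44, bore 20, height 28 mm, about 80 g. Origin: centre of its underside. Over the spindle it drops about 4 mm onto a black seat disc and must then be pressed 12 mm further: home, its underside is 16 mm below the deck, its top 12 above. Press evenly on both sides of its top (wall 12 mm), or it tilts.
- seat (a joint): Travel of the black seat disc (47 mm wide) in the well, in m: 0 = as found, its top 4 mm below the deck; 0.012 = at its stop, spacer home. Moving it down takes 4 N (drag, no spring: it stays).
- keeper (a joint): Angle of the red keeper arm about its upright pivot, rad: starts at 0 (arm along the mixer's +y) to 0.3, grows counter-clockwise from above; at its stop, 1.571, it points along the mixer's -x, over the spindle. Light drag (0.4 N at the peg); stays where left. 16 mm wide, underside 14 above the deck: it passes over the spacer only when that is home.
- keeper_peg (a point): Centre of the top of the black upright peg on the keeper's free end, 105 mm from the pivot axis: 12 mm in diameter, from the arm's upper face (20 mm above the deck) to 50 mm above the deck. Take or push it from above.
- keeper_pivot (a point): A point on the keeper's pivot axis, 20 mm above the deck, at mixer x +75, y +45 mm. Axes as the mixer's.
- spare: Bystander, to be left alone (mm): the orange spare ring: outer diameter 40, bore 13, 16 tall (too tight for the spindle); lies on the bench in front of the mixer. Origin at its base.
- dish: Bystander, to be left alone (mm): lidded glass dish, 64 wide, 18 tall, on the bench in front of the mixer. Origin at its base.
- wrench: Bystander, to be left alone (mm): steel wrench, 130 long, flat on the bench behind the mixer. Origin at its base.
- tube_rack: Bystander, to be left alone (mm): white rack of capped glass tubes, 70 x 200 x 103. Origin at its base.
- jar: Bystander, to be left alone (mm): amber jar, 66 wide, 100 tall. Origin at its base.
- beaker: Bystander, to be left alone (mm): glass beaker, 72 wide, 95 tall. Origin at its base.
- wash_bottle: Bystander, to be left alone (mm): white wash bottle, 68 wide, 170 tall. Origin at its base.
Mind the look-alikes: they are no part of the job. Of the things shaped like the spacer, the blue one is meant.

How it is judged (in metres and radians):
On the way, in this order (a step that is already met when the one before it is completed fails the run):
1. the spacer has dropped over the spindle top, upright (horizontal distance between spacer and spindle below 0.0035 m and z of spacer in the frame of mixer below 0.0675 m and angle between spacer's own z axis and vertical below 0.12 rad), for 0.1 s.
2. the spacer is pressed fully home (z of spacer in the frame of mixer below 0.0555 m and value of joint seat above 0.0105 m), for 0.1 s.
At the end, for the whole second after the job is handed in: The blue spacer stands on the spindle, upright within 0.06 rad, within 3 mm of its axis, home within 1.5 mm and at rest, and the keeper arm is within 0.12 rad of its stop over it (all of step 2 and horizontal distance between spacer and spindle below 0.003 m and angle between spacer's own z axis and vertical below 0.06 rad and value of joint keeper above 1.45 rad and linear speed of spacer below 0.02 m/s); the robot touches nothing.
It fails at once if the spacer is lifted more than 15 mm off the deck (z of spacer in the frame of mixer above 0.085 m).
It fails at once if the spacer is pushed off the deck (height (world z) of spacer below 0.045 m).
It fails at once if another thing on the bench is moved by more than 30 mm (distance of any of spare, dish, wrench, tube_rack, jar, beaker, wash_bottle from where it was at the start of the episode above 0.03 m).
It also fails if it takes over 59 s, if anything falls off the work surface, if the arm or the gripper's body presses on something with over 40 N, if the wrist force passes 120 N, or if a joint passes its speed limit or range.

## Working session

There is one attempt and no reset: what is moved stays moved. The work goes in short steps, Python scripts to look and compute and a tool call to move; the robot and the scene stay as the last step left them, time stands still between calls to the robot, and variables do not carry over. Pictures are saved under pics/ and viewed, about 8 in all and at most 12, crops included, and the job is handed in when it is done.

Besides the shell and the picture viewer there is one more tool, called after "Call:" as name([rows], argument=value, ...), one row to a line, values as JSON. arm_command: Moves the arm, as the interface text tells. Scaled input: -1 to 1 covers 0.1 m each way for a shift and 45 degrees each way for a turn. Its arguments: {"type":"object","properties":{"deltas":{"type":"array"},"squeeze":{"type":"number"}},"required":["deltas"]}

```bash
mkdir -p pics
python3 - <<'E'
from bench import *
import cv2,numpy as np
s=state();print({k:np.round(v,3).tolist() for k,v in s.items()})
for n in("scene","top"):
    im=camera(n);cv2.imwrite(f"pics/{n}0.png",im[:,:,::-1]);print(calibration(n))
E
```

```text
{'time': 0.0, 'qpos': [83.092, 28.754, -24.452, 88.891, 12.652, 65.217, -12.05], 'dq': [0.166, 0.08, -0.083, -0.049, -0.017, -0.028, 0.126], 'joint_efforts': [0.0, -56.66, -5.816, -27.911, -0.069, 0.031, 0.0], 'position': [0.243, -0.602, 0.251], 'orientation': [-179.891, -0.003, 21.99], 'ft_force': [0.259, -0.369, 0.865], 'wrist_torque': [0.015, 0.055, 0.007], 'finger_gap': 0.092}
{'fx': 489.5731111572346, 'fy': 489.5731111572346, 'cx': 257.71132313752145, 'cy': 188.27861768002066, 'eye': array([0.9969163 , 0.84085708, 1.0476748 ]), 'orientation': array([-135.48640454,    0.60452328,  152.02349916])}
{'fx': 383.8308673770681, 'fy': 383.8308673770681, 'cx': 261.7350133012625, 'cy': 184.35978537697238, 'eye': array([0.31654078, 0.02153473, 1.43201056]), 'orientation': array([-1.69475907e+02,  4.46647201e-02, -8.85610670e+01])}
```

View pics/top0.png

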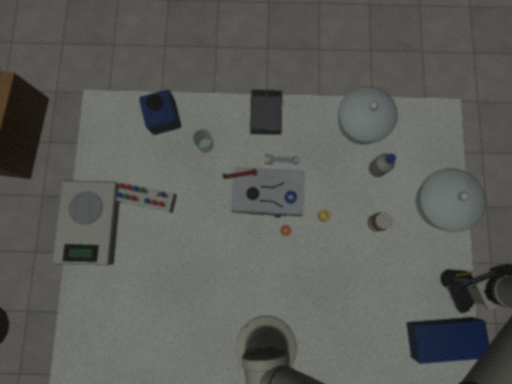

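View pics/scene0.png

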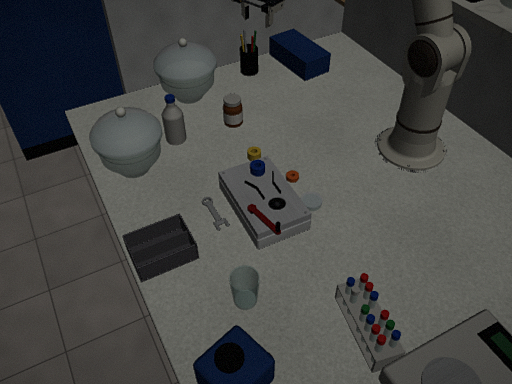

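Top picture: the mixer is at about (268,191), with the blue ring at (291,197), the well at (253,193) and the keeper running from its pivot (253,171) to the peg (225,176). The ring-shaped things are blue (291,197), orange (286,230) and yellow (324,215). Blue, on the deck, is the one meant. I'll confirm that in an enlarged crop.

```bash
cat > h.py <<'E'
import numpy as np,cv2
from scipy.spatial.transform import Rotation as R
def ray(c,u,v,z):
    d=R.from_euler('xyz',c['orientation'],degrees=True).as_matrix()@np.array([(u-c['cx'])/c['fx'],(v-c['cy'])/c['fy'],1])
    e=np.array(c['eye']);return e+d*(z-e[2])/d[2]
def proj(c,p):
    q=R.from_euler('xyz',c['orientation'],degrees=True).as_matrix().T@(np.array(p)-c['eye'])
    return np.array([c['cx']+c['fx']*q[0]/q[2],c['cy']+c['fy']*q[1]/q[2]])
E
python3 - <<'E'
import cv2
from bench import *
from h import *
im=cv2.imread('pics/top0.png')
cv2.imwrite('pics/topc.png',cv2.resize(im[150:250,210:343],None,fx=6,fy=6,interpolation=cv2.INTER_CUBIC))
c=calibration('top')
print(ray(c,291,197,.098),ray(c,253,193,.07),ray(c,253,171,.09),ray(c,225,176,.12))
E
```

```text
[ 0.52167395 -0.07512064  0.098     ] [0.5371006  0.05954257 0.07      ] [0.61358881 0.06131879 0.09      ] [0.58664857 0.15762796 0.12      ]
```

View pics/topc.png

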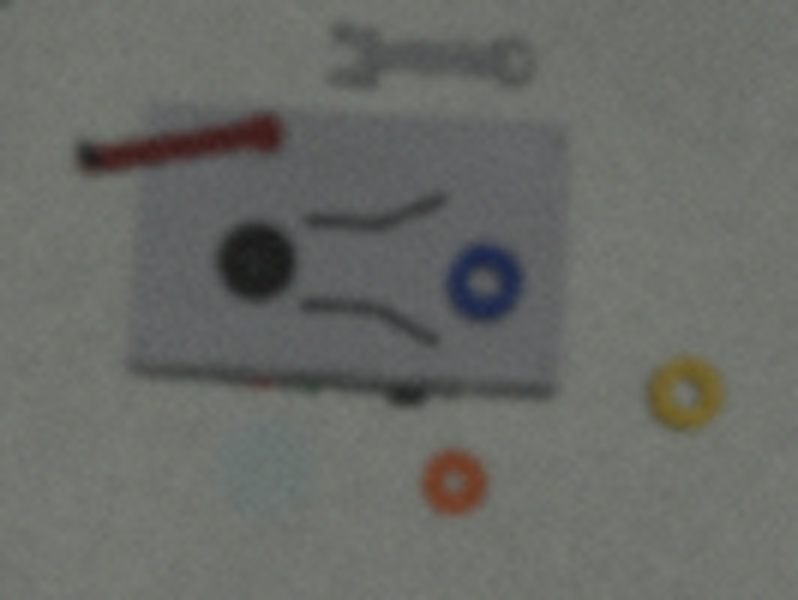

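Call:
arm_command([
  [91,0.12,0.25,0.1,0,0,-0.04],
  [91,0.24,0.5,0.2,0,0,-0.08],
  [91,0.36,0.75,0.3,0,0,-0.12],
  [91,0.48,1,0.4,0,0,-0.16],
  [91,0.48,1,0.4,0,0,-0.16],
], squeeze=8)

```text
time: 0.72
position: [0.2931, -0.5003, 0.2916]
orientation: [-179.9, -0.0, 15.0]
ft_force: [0.3, -0.1, 0.2]
finger_gap: 0.0908
```

Call:
arm_command([
  [91,0.12,0.25,0,0,0,-0.03],
  [91,0.24,0.5,0,0,0,-0.05],
  [91,0.36,0.75,0,0,0,-0.08],
  [91,0.48,1,0,0,0,-0.1],
  [91,0.48,1,0,0,0,-0.1],
])

```text
time: 1.35
position: [0.3418, -0.3992, 0.2913]
orientation: [-179.9, -0.0, 10.7]
ft_force: [-0.6, -0.8, 0.3]
finger_gap: 0.0911
```

Call:
arm_command([
  [91,0.12,0.25,0,0,0,-0.03],
  [91,0.24,0.5,0,0,0,-0.05],
  [91,0.36,0.75,0,0,0,-0.08],
  [91,0.48,1,0,0,0,-0.1],
  [91,0.48,1,0,0,0,-0.1],
])

```text
time: 1.98
position: [0.3902, -0.2989, 0.2912]
orientation: [-179.9, -0.0, 6.3]
ft_force: [-0.8, 0.3, 0.1]
finger_gap: 0.0913
```

Call:
arm_command([
  [91,0.12,0.25,0,0,0,-0.03],
  [91,0.24,0.5,0,0,0,-0.05],
  [91,0.36,0.75,0,0,0,-0.08],
  [91,0.48,1,0,0,0,-0.1],
  [91,0.48,1,0,0,0,-0.1],
])

```text
time: 2.6
position: [0.4387, -0.1992, 0.2911]
orientation: [-179.9, -0.1, 2.0]
ft_force: [-0.9, -0.3, 0.2]
finger_gap: 0.091
```

Call:
arm_command([
  [91,0.12,0.25,0,0,0,-0.03],
  [91,0.24,0.5,0,0,0,-0.05],
  [91,0.36,0.75,0,0,0,-0.08],
  [91,0.48,1,0,0,0,-0.1],
  [91,0.48,1,0,0,0,-0.1],
])

```text
time: 3.22
position: [0.4872, -0.0998, 0.291]
orientation: [-179.9, -0.1, -2.5]
ft_force: [0.2, -0.1, -0.9]
finger_gap: 0.0909
```

Call:
arm_command([
  [91,0.12,0.25,0.1,0,0,-0.03],
  [91,0.24,0.5,0.1,0,0,-0.05],
  [91,0.3,0.75,0.1,0,0,-0.05],
  [91,0.3,0.8,0.1,0,0,-0.05],
  [91,0.3,0.8,0.1,0,0,-0.05],
])

```text
time: 3.85
position: [0.5169, -0.022, 0.3007]
orientation: [-179.9, -0.0, -4.8]
ft_force: [0.1, -0.8, 0.7]
finger_gap: 0.0906
```

Run:
```python
from bench import *
import cv2
c=calibration("wrist");im=camera("wrist");cv2.imwrite("pics/w1.png",cv2.resize(im[:,:,::-1],(800,600),interpolation=cv2.INTER_CUBIC))
print(c);s=state();print(s['position'],s['orientation'],s['qpos'])
```

```text
{'fx': 323.10846579615753, 'fy': 323.10846579615753, 'cx': 252.08025861178638, 'cy': 190.08700391676658, 'eye': array([ 0.58991555, -0.02876685,  0.43383123]), 'orientation': array([ 1.64049058e+02,  1.40603931e-01, -9.48119130e+01])}
[ 0.51691652 -0.02215575  0.30070933] [-1.79946283e+02 -3.77879103e-02 -4.82988315e+00] [  35.90791773   14.46486359  -42.50287734  104.05152536   10.63656883
   65.5095683  -104.95061922]
```

View pics/w1.png

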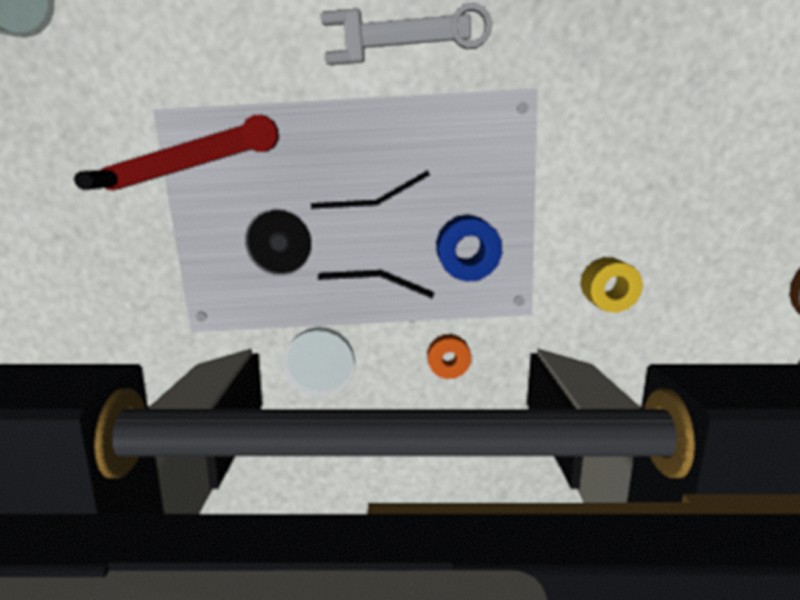

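The wrist picture (800x600) shows the blue spacer top at (469,248), the well and spindle at (279,241), the pivot at (261,132), the peg top at (84,180), and the deck corners at (155,110), (537,89), (532,315) and (192,331).

Run:
```python
from bench import *
from h import *
from scipy.optimize import least_squares
c=calibration("wrist"); k=512/800
P=lambda u,v,z:ray(c,(u+.5)*k-.5,(v+.5)*k-.5,z)
m=[P(155,110,.07),P(537,89,.07),P(532,315,.07),P(192,331,.07),P(261,132,.092),P(279,241,.068),P(429,173,.078),P(433,295,.078)]
mm=[(95,120),(95,-140),(-65,-140),(-65,120),(75,45),(0,45),(45,-65),(-45,-65)]
m=np.array(m)[:,:2];mm=np.array(mm)/1e3
def f(p):
    r=np.array([[np.cos(p[2]),-np.sin(p[2])],[np.sin(p[2]),np.cos(p[2])]]);return ((r@mm.T).T+p[:2]-m).ravel()
s=least_squares(f,[.53,0,0]);print(s.x,np.degrees(s.x[2]));print(np.round(f(s.x).reshape(-1,2)*1e3,1))
y=s.x[2];r=np.array([[np.cos(y),-np.sin(y)],[np.sin(y),np.cos(y)]])
for n,q in dict(spindle=(0,.045),pivot=(.075,.045),mouth=(0,-.065)).items(): print(n,r@q+s.x[:2])
sp=P(469,248,.098);print('spacer',sp,'mixer',r.T@(sp[:2]-s.x[:2]))
pg=P(84,180,.12);d=r.T@(pg[:2]-s.x[:2])-[.075,.045];print('peg',pg,np.hypot(*d),np.arctan2(-d[0],d[1]))
t=calibration('top');print('top',ray(t,290.8,197.2,.098),ray(t,252.8,193.5,.068),ray(t,224.7,175.8,.12))
```

```text
[ 0.53343461  0.01522094 -0.03504935] -2.008180059707825
[[ 0.9  0.7]
 [ 0.5 -1. ]
 [-0.2 -0.3]
 [ 0.   0.4]
 [-0.2  1.4]
 [-0.5 -0.7]
 [ 1.3 -0.5]
 [-1.8 -0.1]]
spindle [0.5350115 0.0601933]
pivot [0.60996544 0.05756514]
mouth [ 0.53115686 -0.04973914]
spacer [ 0.52448483 -0.07322302  0.098     ] mixer [-0.00584501 -0.08870326]
peg [0.59020608 0.16068801 0.12      ] 0.10499884898679908 0.22436465035486636
top [ 0.52094611 -0.07442626  0.098     ] [0.53558478 0.06026456 0.068     ] [0.58733502 0.15870551 0.12      ]
```

Call:
arm_command([
  [91,0.03,-0.25,-0.25,0,0,0.03],
  [91,0.07,-0.51,-0.5,0,0,0.06],
  [91,0.07,-0.51,-0.75,0,0,0.06],
  [91,0.07,-0.51,-1,0,0,0.06],
  [91,0.07,-0.51,-1,0,0,0.06],
])

```text
time: 4.53
position: [0.5219, -0.075, 0.1989]
orientation: [-179.9, 0.2, -2.3]
ft_force: [0.6, 0.6, 1.3]
finger_gap: 0.0909
```

Call:
arm_command([
  [91,0,0,-0.25,0,0,0],
  [91,0,0,-0.5,0,0,0],
  [91,0,0,-0.75,0,0,0],
  [91,0,0,-0.9,0,0,0],
  [91,0,0,-0.9,0,0,0],
])

```text
time: 5.15
position: [0.5216, -0.0755, 0.1087]
orientation: [-180.0, 0.3, -2.3]
ft_force: [0.0, 0.2, 0.1]
finger_gap: 0.0907
```

Run:
```python
from bench import *
import cv2
from h import *
c=calibration("wrist");im=camera("wrist");cv2.imwrite("pics/w2.png",cv2.resize(im[:,:,::-1],(800,600),interpolation=cv2.INTER_CUBIC))
s=state();print(s['position'],s['orientation'])
print(proj(c,(.5235,-.0735,.098))*800/512)
```

```text
[ 0.522297   -0.0752919   0.10940453] [-179.95556509    0.20281522   -2.26104567]
[386.3816256  390.38602511]
```

View pics/w2.png

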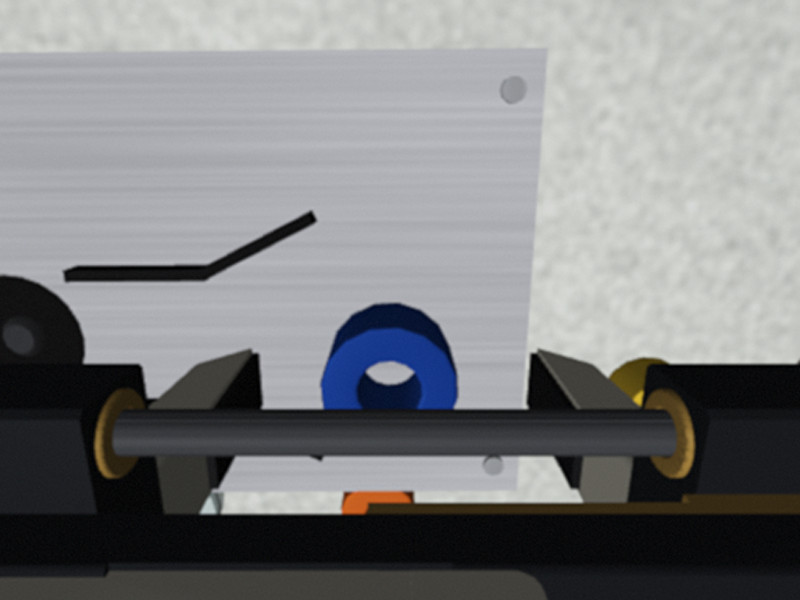

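Call:
arm_command([
  [91,0.01,0.01,-0.05,0,0,0],
  [91,0.01,0.01,-0.1,0,0,0],
  [91,0.01,0.01,-0.14,0,0,0],
  [91,0.01,0.01,-0.14,0,0,0],
  [91,0.01,0.01,-0.14,0,0,0],
])

```text
time: 5.82
position: [0.5234, -0.0743, 0.0954]
orientation: [-180.0, 0.2, -2.3]
ft_force: [0.1, -0.2, 0.5]
finger_gap: 0.091
```

Call:
arm_command([
  [35,0,0,0,0,0,0],
  [35,0,0,0,0,0,0],
  [35,0,0,0,0,0,0],
  [35,0,0,0,0,0,0],
  [35,0,0,0,0,0,0],
], squeeze=6)

```text
time: 6.45
position: [0.5234, -0.0743, 0.0954]
orientation: [-180.0, 0.2, -2.3]
ft_force: [0.2, -0.2, 0.2]
finger_gap: 0.0454
```

Call:
arm_command([
  [35,0,0,0,0,0,0],
  [35,0.03,0.1,0,0,0,0],
  [35,0.06,0.2,0,0,0,0],
  [35,0.09,0.35,0,0,0,0],
  [35,0.09,0.45,0,0,0,0],
])

```text
time: 7.08
position: [0.5326, -0.0272, 0.0954]
orientation: [-179.9, 0.2, -2.2]
ft_force: [-0.5, -1.6, 1.5]
finger_gap: 0.0443
```

Run:
```python
from bench import *
import cv2
c=calibration("wrist");im=camera("wrist");cv2.imwrite("pics/w3.png",cv2.resize(im[:,:,::-1],(800,600),interpolation=cv2.INTER_CUBIC))
s=state();print(s['position'],s['orientation'],s['ft_force'],s['finger_gap'])
```

```text
[ 0.53241504 -0.02577357  0.09547176] [-179.86164044    0.18311352   -2.0649672 ] [ 0.72680338  1.65055983 -0.37375419] 0.04443562642129566
```

View pics/w3.png

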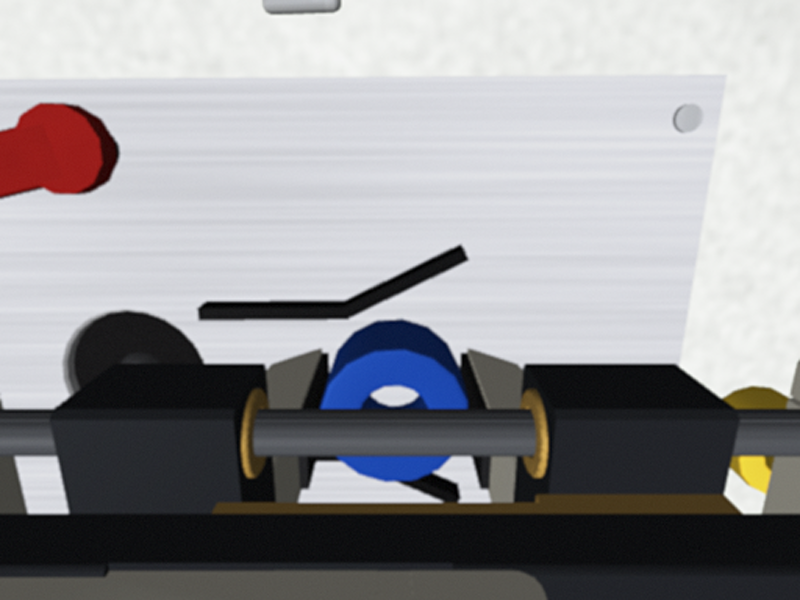

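The spacer is held between the pads at (395,400), flat on the deck, and is entering the fences centred. I'll carry on.

Call:
arm_command([
  [35,0,0.12,0,0,0,0],
  [35,0.01,0.25,0,0,0,0],
  [35,0.01,0.37,0,0,0,0],
  [35,0.02,0.5,0,0,0,0],
  [35,0.02,0.5,0,0,0,0],
])

```text
time: 7.75
position: [0.5343, 0.026, 0.0955]
orientation: [-179.8, 0.2, -1.9]
ft_force: [-0.2, 0.0, 0.8]
finger_gap: 0.0444
```

Call:
arm_command([
  [35,0,0.12,0,0,0,0],
  [35,0.01,0.24,0,0,0,0],
  [35,0.01,0.36,0,0,0,0],
  [35,0.01,0.36,0,0,0,0],
  [35,0.01,0.36,0,0,0,0],
])

```text
time: 8.38
position: [0.5352, 0.0622, 0.0954]
orientation: [-179.8, 0.2, -1.9]
ft_force: [-0.7, 0.7, 0.6]
finger_gap: 0.0444
```

Run:
```python
from bench import *
import cv2
c=calibration("wrist");im=camera("wrist");cv2.imwrite("pics/w4.png",cv2.resize(im[:,:,::-1],(800,600),interpolation=cv2.INTER_CUBIC))
s=state();print(s['position'],s['orientation'],s['ft_force'],s['finger_gap'])
```

```text
[0.53531642 0.06184472 0.09540584] [-179.81564484    0.19019625   -1.94538762] [-0.98755664 -0.55031722 -0.23361293] 0.044282069847435705
```

View pics/w4.png

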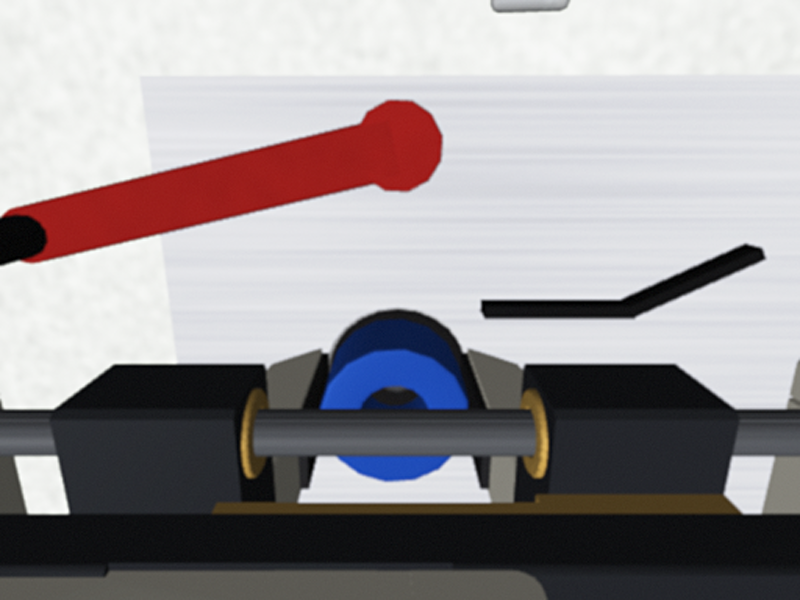

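Spacer at (396,405) over the well, spindle nose visible in its bore. Next I release it.

Call:
arm_command([
  [35,0,-0.01,0,0,0,0],
  [35,0,-0.01,0,0,0,0],
  [56,0,-0.01,0,0,0,0],
  [56,0,-0.01,0,0,0,0],
  [56,0,-0.01,0,0,0,0],
])

```text
time: 9.05
position: [0.5354, 0.0609, 0.0955]
orientation: [-179.8, 0.2, -1.9]
ft_force: [0.5, 0.7, 0.9]
finger_gap: 0.0561
```

Run:
```python
from bench import *
import cv2
c=calibration("wrist");im=camera("wrist");cv2.imwrite("pics/w5.png",cv2.resize(im[:,:,::-1],(800,600),interpolation=cv2.INTER_CUBIC))
s=state();print(s['position'],s['orientation'],s['ft_force'],s['finger_gap'])
```

```text
[0.53538788 0.06087996 0.09547985] [-179.81228135    0.1805981    -1.9443274 ] [ 0.11784527 -0.15839161  1.76369769] 0.05578837448868991
```

View pics/w5.png

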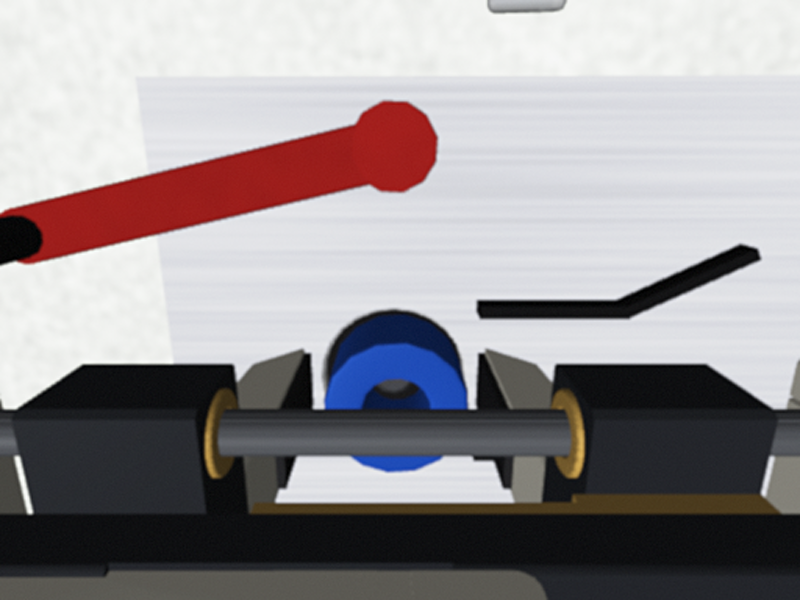

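It dropped about 4 mm: the top's apparent size shrank from 146 to 142 px, and the ring stays centred with the nose in the bore. Next I raise, close to 24 mm and press.

Call:
arm_command([
  [56,0,0,0.2,0,0,0],
  [56,0,0,0.4,0,0,0],
  [24,0,0,0.4,0,0,0],
  [24,0,0,0.4,0,0,0],
  [24,0,0,0.4,0,0,0],
])

```text
time: 9.72
position: [0.535, 0.0607, 0.1351]
orientation: [-179.8, 0.2, -2.0]
ft_force: [-0.2, 0.2, -0.7]
finger_gap: 0.0307
```

Call:
arm_command([
  [24,0,-0.01,-0.05,0,0,0],
  [24,0,-0.01,-0.08,0,0,0],
  [24,0,-0.01,-0.11,0,0,0],
  [24,0,-0.01,-0.14,0,0,0],
  [24,0,-0.01,-0.16,0,0,0],
])

```text
time: 10.35
position: [0.5349, 0.0597, 0.1188]
orientation: [-179.8, 0.2, -1.9]
ft_force: [-0.6, -0.1, 2.4]
finger_gap: 0.024
```

Call:
arm_command([
  [24,0,0,-0.02,0,0,0],
  [24,0,0,-0.03,0,0,0],
  [24,0,0,-0.04,0,0,0],
  [24,0,0,-0.05,0,0,0],
  [24,0,0,-0.06,0,0,0],
])

```text
time: 10.98
position: [0.5349, 0.0597, 0.1129]
orientation: [-179.8, 0.2, -1.9]
ft_force: [-0.6, -0.8, 2.5]
finger_gap: 0.0237
```

Run:
```python
from bench import *
import cv2
c=calibration("wrist");im=camera("wrist");cv2.imwrite("pics/w6.png",cv2.resize(im[:,:,::-1],(800,600),interpolation=cv2.INTER_CUBIC))
s=state();print(s['position'],s['orientation'],s['ft_force'],s['wrist_torque'],s['finger_gap'])
```

```text
[0.53489539 0.05974628 0.11271207] [-179.82100457    0.23953974   -1.94513494] [-1.0627275   0.42684688  2.50933967] [-0.09184438  0.14524414 -0.03205678] 0.02396529802795978
```

View pics/w6.png

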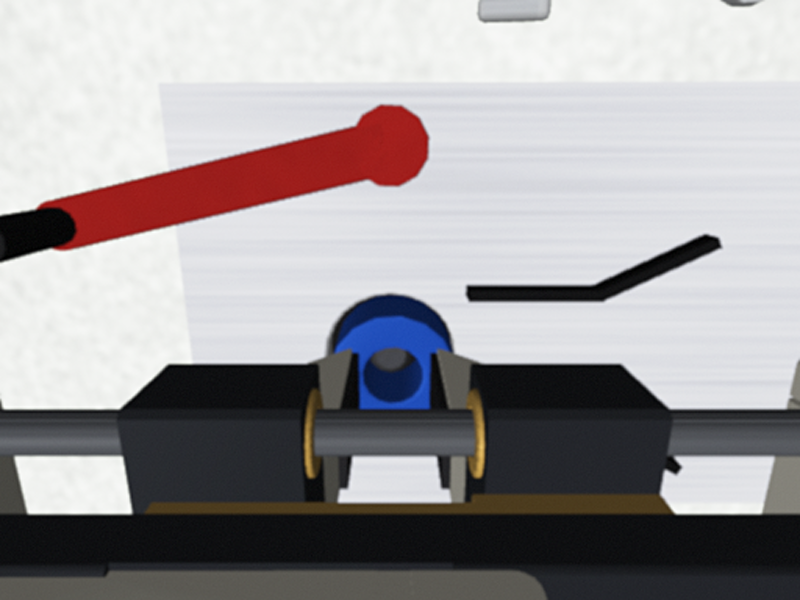

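Call:
arm_command([
  [24,0,0,-0.02,0,0,0],
  [24,0,0,-0.03,0,0,0],
  [24,0,0,-0.04,0,0,0],
  [24,0,0,-0.05,0,0,0],
  [24,0,0,-0.06,0,0,0],
])

```text
time: 11.65
position: [0.5351, 0.0598, 0.1072]
orientation: [-179.8, 0.2, -1.9]
ft_force: [-3.3, -1.4, 14.9]
finger_gap: 0.0241
```

Call:
arm_command([
  [24,0,0,-0.01,0,0,0],
  [24,0,0,-0.01,0,0,0],
  [24,0,0,-0.02,0,0,0],
  [24,0,0,-0.02,0,0,0],
  [24,0,0,-0.03,0,0,0],
])

```text
time: 12.28
position: [0.5356, 0.0599, 0.1069]
orientation: [-179.9, 0.2, -1.9]
ft_force: [-10.5, -3.2, 34.6]
finger_gap: 0.0237
```

Run:
```python
from bench import *
import cv2
c=calibration("wrist");im=camera("wrist");cv2.imwrite("pics/w7.png",cv2.resize(im[:,:,::-1],(800,600),interpolation=cv2.INTER_CUBIC))
s=state();print(s['position'],s['orientation'],s['ft_force'],s['wrist_torque'],s['finger_gap'])
```

```text
[0.53564547 0.05994377 0.10698373] [-1.79942715e+02  1.47466818e-01 -1.94043274e+00] [-8.79276455 -2.25631755 27.97841364] [-0.47501563  1.85321422  0.02548718] 0.02435272558198444
```

View pics/w7.png

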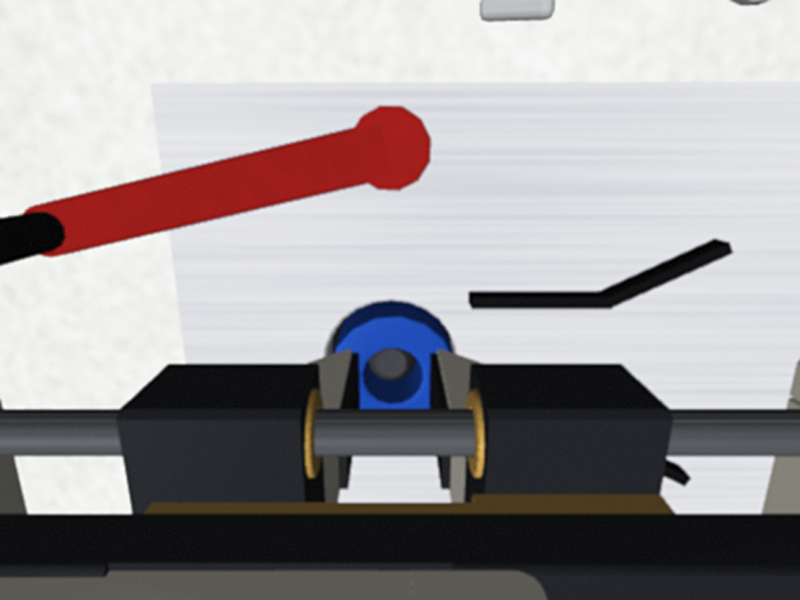

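Call:
arm_command([
  [24,0,0,0.1,0,0,0],
  [24,0,0,0.3,0,0,0],
  [24,0,0,0.6,0,0,0],
  [24,0,0,0.9,0,0,0],
  [24,0,0,0.9,0,0,0],
])

```text
time: 12.95
position: [0.5375, 0.0604, 0.1999]
orientation: [-179.9, -0.1, -1.9]
ft_force: [-0.1, -0.1, 0.5]
finger_gap: 0.0245
```

Run:
```python
from bench import *
from h import *
c=calibration("wrist");im=camera("wrist")[:,:,::-1].copy()
t=np.linspace(0,2*np.pi,60)
for z,col in((.082,(0,255,0)),(.094,(0,0,255))):
    p=np.array([proj(c,(.535+.022*np.cos(a),.0602+.022*np.sin(a),z)) for a in t]);print(z,p.min(0),p.max(0))
big=cv2.resize(im,None,fx=6,fy=6,interpolation=cv2.INTER_CUBIC)
for z,col in((.082,(0,255,0)),(.094,(0,0,255))):
    p=np.array([proj(c,(.535+.022*np.cos(a),.0602+.022*np.sin(a),z)) for a in t])*6+3
    cv2.polylines(big,[p.astype(int)],True,col,1)
u,v=proj(c,(.535,.06,.082))*6
u,v=int(u),int(v);cv2.imwrite("pics/w8.png",big[max(0,v-420):v+180,max(0,u-400):u+400])
print(u,v)
s=state();print(s['position'],s['ft_force'])
```

```text
0.082 [225.35861139 168.64113894] [279.56883075 220.56543656]
0.094 [224.08032139 171.95068845] [280.78831342 226.05537466]
1516 1171
[0.53646238 0.05994385 0.19834149] [-0.63063164  0.34354134 -0.43923807]
```

View pics/w8.png

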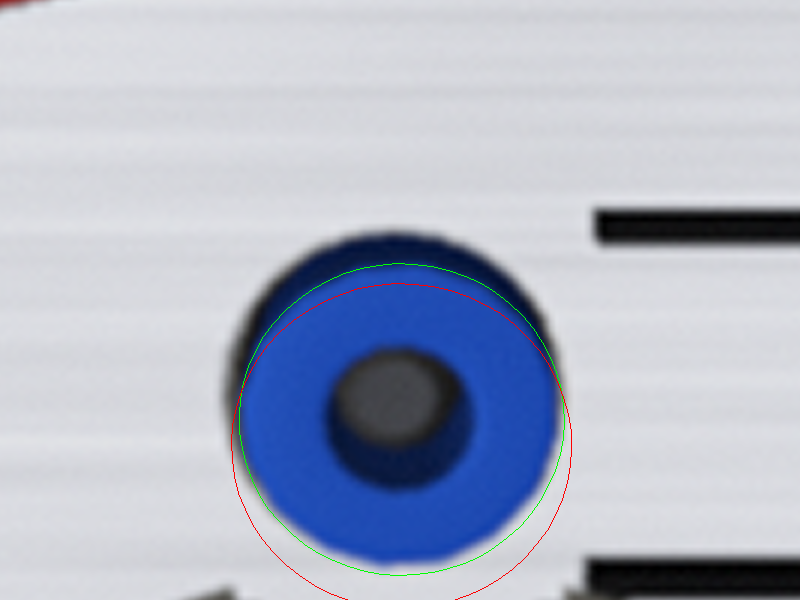

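The green outline (top at 82 mm) fits the spacer's top at (400,410) in both size and place. So it is home, upright and centred. Next is the keeper.

Call:
arm_command([
  [50,0.13,0.25,0,0,0,0],
  [50,0.26,0.5,0,0,0,0],
  [50,0.4,0.75,0,0,0,0],
  [50,0.53,1,0,0,0,0],
  [50,0.53,1,0,0,0,0],
])

```text
time: 13.62
position: [0.5889, 0.1626, 0.1973]
orientation: [-179.8, 0.1, -1.8]
ft_force: [-1.3, 0.7, -0.5]
finger_gap: 0.0499
```

Call:
arm_command([
  [50,0,0,-0.2,0,0,0],
  [50,0,0,-0.4,0,0,0],
  [50,0,0,-0.5,0,0,0],
  [50,0,0,-0.5,0,0,0],
  [50,0,0,-0.5,0,0,0],
])

```text
time: 14.25
position: [0.5892, 0.1626, 0.1476]
orientation: [-179.8, 0.1, -1.8]
ft_force: [0.6, -0.6, 0.3]
finger_gap: 0.0505
```

Run:
```python
from bench import *
from h import *
c=calibration("wrist");im=camera("wrist")[:,:,::-1].copy()
q=proj(c,(.5895,.160,.12));print(q*800/512)
im=cv2.resize(im,(800,600),interpolation=cv2.INTER_CUBIC);cv2.circle(im,tuple((q*800/512).astype(int)),3,(0,255,0),-1);cv2.imwrite("pics/w9.png",im)
s=state();print(s['position'],s['ft_force'],s['qpos'])
```

```text
[400.82153421 371.91037843]
[0.58938865 0.16274627 0.14791274] [ 0.69426974 -0.58864746 -0.32490674] [   9.24550655   34.47546767  -36.86057573   99.24610165   24.42219273
   54.49897127 -128.99608053]
```

View pics/w9.png

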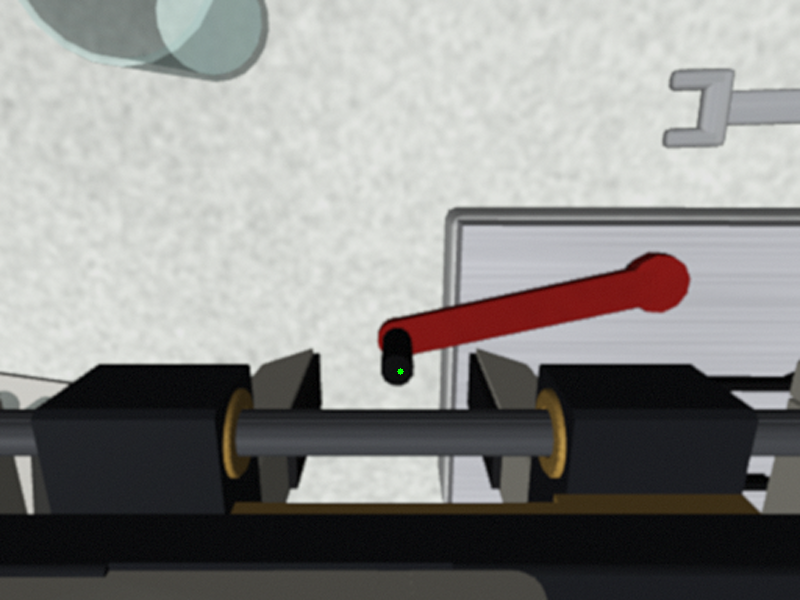

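Peg top at (398,372), matching the estimate and centred between the jaws. I'll lower and grip.

Call:
arm_command([
  [50,0,-0.02,-0.1,0,0,0],
  [50,0,-0.02,-0.2,0,0,0],
  [50,0,-0.02,-0.27,0,0,0],
  [50,0,-0.02,-0.27,0,0,0],
  [8,0,-0.02,-0.27,0,0,0],
], squeeze=6)

```text
time: 14.92
position: [0.5894, 0.161, 0.121]
orientation: [-179.8, 0.0, -1.8]
ft_force: [0.1, 0.2, 1.3]
finger_gap: 0.0442
```

Call:
arm_command([
  [8,0,0,0,0,0,0],
  [8,0,0,0,0,0,0],
  [8,0,0,0,0,0,0],
  [8,0,0,0,0,0,0],
  [8,0,0,0,0,0,0],
])

```text
time: 15.55
position: [0.5894, 0.1617, 0.1211]
orientation: [-179.8, 0.0, -1.7]
ft_force: [0.6, 2.1, 0.5]
finger_gap: 0.0117
```

Run:
```python
from bench import *
import numpy as np
s=state();p=s['position'];print(p,s['ft_force'],s['finger_gap'])
P=np.array([.610,.0576]);d=p[:2]-P;r=.105;a0=np.arctan2(-d[0],d[1]);print(np.hypot(*d),a0+.035)
for a in np.linspace(a0,1.571-.035,9)[1:]: print(np.round(P+r*np.array([-np.sin(a),np.cos(a)])-p[:2],4))
```

```text
[0.58944367 0.16170365 0.12113747] [0.60170808 2.11880741 0.46987868] 0.011712644431077134
0.10611376873340428 0.22995224229478484
[-0.0167 -0.0059]
[-0.0325 -0.0135]
[-0.0469 -0.0236]
[-0.0594 -0.036 ]
[-0.0696 -0.0503]
[-0.0773 -0.0661]
[-0.0823 -0.083 ]
[-0.0844 -0.1005]
```

Call:
arm_command([
  [8,-0.17,-0.06,0,0,0,0],
  [8,-0.32,-0.14,0,0,0,0],
  [8,-0.47,-0.24,0,0,0,0],
  [8,-0.6,-0.36,0,0,0,0],
  [8,-0.6,-0.36,0,0,0,0],
])

```text
time: 16.18
position: [0.5262, 0.1264, 0.1208]
orientation: [-179.8, 0.3, -1.7]
ft_force: [-5.8, 4.5, 1.1]
finger_gap: 0.0121
```

Run:
```python
from bench import *
import numpy as np
s=state();p=s['position'];print(p,s['ft_force'],s['finger_gap'])
P=np.array([.610,.0576]);d=p[:2]-P;r=.105;a0=np.arctan2(-d[0],d[1]);print(np.hypot(*d),a0+.035)
for a in np.linspace(a0,1.571-.035,5)[1:]: print(np.round(P+r*np.array([-np.sin(a),np.cos(a)])-p[:2],4))
```

```text
[0.52620992 0.12642867 0.120804  ] [-5.82096128  4.52534382  1.1368968 ] 0.01211189066005795
0.1084350621133801 0.9181172122473031
[-0.0071 -0.0163]
[-0.0144 -0.0317]
[-0.0192 -0.0482]
[-0.0211 -0.0652]
```

Call:
arm_command([
  [8,-0.07,-0.16,0,0,0,0],
  [8,-0.14,-0.32,0,0,0,0],
  [8,-0.19,-0.48,0,0,0,0],
  [8,-0.21,-0.65,0,0,0,0],
  [8,-0.21,-0.66,0,0,0,0],
])

```text
time: 16.8
position: [0.5051, 0.0617, 0.1208]
orientation: [-179.5, 0.3, -1.7]
ft_force: [-2.4, 11.5, -2.9]
finger_gap: 0.0117
```

Run:
```python
from bench import *
from h import *
s=state();p=s['position'];print(p,s['ft_force'],s['finger_gap'])
d=p[:2]-np.array([.610,.0576]);print(np.hypot(*d),np.arctan2(-d[0],d[1])+.035)
```

```text
[0.50506373 0.06168645 0.12084946] [-2.37573772 11.47449871 -2.91895074] 0.011652584965543774
0.10501580708511865 1.5668737505661516
```

Call:
arm_command([
  [40,0,0,0,0,0,0],
  [40,0,0,0,0,0,0],
  [40,0,0,0,0,0,0],
  [40,0,0,0.2,0,0,0],
  [40,0,0,0.4,0,0,0],
])

```text
time: 17.42
position: [0.5051, 0.0613, 0.1612]
orientation: [-179.6, 0.3, -1.7]
ft_force: [-0.7, -0.4, 0.3]
finger_gap: 0.0399
```

Call:
arm_command([
  [40,-0.1,0,0.25,0,0,0],
  [40,-0.2,0,0.5,0,0,0],
  [40,-0.3,0,0.75,0,0,0],
  [40,-0.4,0,1,0,0,0],
  [40,-0.4,0,1,0,0,0],
])

```text
time: 18.05
position: [0.466, 0.0612, 0.2629]
orientation: [-179.6, 0.1, -1.8]
ft_force: [0.0, -0.5, 0.1]
finger_gap: 0.0398
```

Run:
```python
from bench import *
from h import *
c=calibration("wrist");im=camera("wrist")[:,:,::-1].copy()
cv2.imwrite("pics/w10.png",cv2.resize(im,(800,600),interpolation=cv2.INTER_CUBIC))
for n,p in dict(peg=(.505,.0615,.12),spin=(.535,.0602,.082),piv=(.61,.0576,.09)).items():print(n,proj(c,p)*800/512)
s=state();print(s['position'],s['ft_force'],s['finger_gap'])
```

```text
peg [392.58438129 217.99767468]
spin [393.83219433 159.79908671]
piv [394.20394951  17.06294395]
[0.46566424 0.06083573 0.26179455] [-0.39985935  0.32326523  0.42949808] 0.040162536610636956
```

The picture limit is reached, so I'll check the keeper and spacer numerically by colour.

Run:
```python
from bench import *
from h import *
c=calibration("wrist");im=camera("wrist").astype(int)
r,g,b=im[...,0],im[...,1],im[...,2]
red=(r>80)&(r>2.5*g)&(r>2.5*b);blue=(b>100)&(b>2*r)
n,l,st,ce=cv2.connectedComponentsWithStats(red.astype('uint8'));i=1+st[1:,4].argmax()
v,u=np.where(l==i);pts=[];
for row in range(v.min()+3,v.max()-2,6):
    pts.append(ray(c,u[v==row].mean(),row,.09)[:2])
pts=np.array(pts);d=pts[-1]-pts[0];print('arm ends',pts[0],pts[-1],'angle',np.arctan2(-d[0],d[1])+.035, 'fit',np.polyfit(pts[:,0],pts[:,1],1))
v,u=np.where(blue);print('blue',len(u),[ray(c,x,v.mean(),.082)[:2].round(4) for x in(u.min(),u.max())],ray(c,u.mean(),v.min(),.082),ray(c,u.mean(),v.max(),.082))
```

```text
arm ends [0.61503064 0.05818446] [0.51049598 0.06148931] angle 1.5741920232765956 fit [-0.03170434  0.07809195]
blue 858 [array([0.5363, 0.0814]), array([0.535 , 0.0394])] [0.55405226 0.05943629 0.082     ] [0.51627437 0.06062783 0.082     ]
```

```bash
python3 -c "
from bench import *
print(sign_off())"
```

```text
the job is handed in; nothing more can be done
None
```

I've handed the job in: the spacer is on the spindle, pressed home, and the keeper is swung fully over it. I gripped the blue spacer lightly and slid it flat along the deck between the fences to the spindle. On release it dropped about 4 mm. I pressed it down on both sides of its top, then swung the keeper round by its peg to the stop, let go and backed off. It took about 18 s of the 59 s allowed.

**Last checks:**
- **Spacer:** pressing ended at a hard stop (28–35 N), about 12 mm below where I judge contact began. In the close-up afterwards its top fitted the outline expected at the home height of 82 mm. After the keeper was over it, its centre read (0.535, 0.060), within about 1 mm of the measured spindle position.
- **Keeper:** the red arm's direction in the last image gives about 1.574 rad, against a stop at 1.571.
- **Gripper:** it is clear of everything, with the wrist force reading near zero.

**Less certain:** halfway through the swing the gripper was about 3 mm outside the keeper's circle, with roughly 7 N side force. It was back on the circle by the stop. I had used up my 12 pictures, so the final check was colour measurement on the last image. I did not re-check the other things on the bench, but I felt no contact with them.

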